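# Hang the offcut pail on its hanger

### The arm

A 6-joint arm with a two-finger parallel gripper is mounted at the origin on the work surface. World frame = base frame: x ahead of the robot, y to its left, z up, the work surface at z = 0. Lengths are in mm, angles in degrees, forces in N, time in s.
With the tool pointing down it reaches from about 250 to 725 mm from the base axis. Payload 9.7 kg.
Tool frame: the origin (TCP) lies midway between the tips of the shut fingers; the grasp point (between the pads) lies 19 mm behind it; y points along the fingers, x is the direction in which the jaws open and shut, and the axes are right-handed (so a half turn about y gives the same grasp; the last joint's range is limited). The gripper opens to 85 mm and grips with 20 to 120 N. Pads are 22 mm wide; open, the fingers measure 114 mm over their backs; the gripper's body (76 mm by 85 mm) begins 54 mm behind the grasp point. The pads swing forward as they close: fully open they stand 13 mm farther back than shut.
Start: joints at [0, 4.979, 10.078, 95.1, 0, 90], TCP at [549.997, -0, 231.284] pointing down, gripper open.
Joint ranges: [-179.16, 179.16], [-48.56, 103.87], [-65.8, 70.77], [-126.05, 130.52], [-82.76, 87.17], [-180, 180]. Speed limits (degrees/s): [127.2, 127.2, 147.25, 180, 180, 180].

### API

Orientations are given as a 3x3 rotation matrix whose columns are the frame's x, y, z axes.
In Python, from workcell import bot, vision, job gives the robot as it stands.
- The arm moves only by the tool move_arm, never from a script. Its argument "commands" is a list of rows, each a list of 7 numbers: the turn, a rotation vector about the tool's x, y, z in units of 180 degrees (1.0 is 180 degrees), then the shift along the tool's x, y, z in units of 0.3 m (1.0 is 0.3 m), then the closure in counts, from 0 (fully open) to 255 (shut). A call has 1 to 20 rows; each row is the pose to reach, as a shift and turn from the pose commanded when the call began, along the tool's axes at that moment, turning the shorter way round; what a row does not reach only later rows make up. A row lasts 1/12 s, in which the tool goes at most 41.7 mm and 7.16 degrees, less where a joint would pass 70% of its speed; a pose out of reach is approached as far as the arm can. A call with a number of a shift or a turn outside -1 to 1 is refused whole. A call with a gripper value outside its range is refused whole. The fingers move at their own pace and stop on an object; the grip force is fixed at half the most. Time passes only in rows, so rows that repeat a pose let the fingers close. It gives the time, the measured TCP pose, the force and the opening at its end, in the units of the state.
- bot.get_obs(): the state, without advancing time (a new reading comes with each control period).
- vision.camera(name): name is "scene" or "side" or "wrist"; returns (picture, depth): 384x512x3 uint8, red, green, blue; 384x512 float32, mm along the optical axis (not along the pixel's ray), 0 where there is no reading.
- vision.camera_params(name): a dict with "K" (3x3 intrinsics, pixels), "dist" ([k1, k2, p1, p2, k3] as OpenCV has them; the pictures are not rectified), "position" and "attitude" of the camera in the world; the wrist camera has in their place "tool_from_camera" (4x4, takes a point from camera to tool coordinates, whose origin is the TCP and whose axes are the tool frame's). Camera axes: x right, y down, z forward; pixel columns grow to the right and rows downward; lengths in mm; the calibration is good to about 2 mm. A picture is of the moment at which its call begins: read the wrist's pose just before it. camera_params takes no time and is no camera call.
- job.sign_off(): hands the job in, once; it reports no verdict.
Trained networks look in the newest picture that a camera, given by its name, has taken for a name from the list of things; names that differ only in an ending like _2 or _b are one class to them, and where a whole thing is asked for, a point or a joint stands for the part that bears it (a point fixed in the world has none). Each returns a list of dicts, best first, with "p" (0 to 1); they miss things now and then, are a little off and sometimes report something else, mostly with a low value. They report only what shows in the picture. A call takes as long as a camera call.
- vision.spot_in(name, camera): "bbox" ([left, top, right, bottom] as shares, 0 to 1, of the picture: columns of its width, rows of its height, round what is visible of it).
The state is a dict: "time_s": time; "q": joint angles; "joint_vel": joint speeds; "joint_torque": joint torques, N m; "tool_pos": TCP position; "eef_rot": TCP orientation; "wrist_force": force on the tool from outside, world axes, zero at the start; "wrist_torque": the same for the moment, N m; "width": opening from 0.0 (shut) to 1.0 (fully open).
Only numpy, scipy, OpenCV 4.12 (cv2) and the standard library are available. Lean on these libraries where they do the work, as an engineer would, in place of code of your own. Each camera call takes 0.05 s, during which the arm holds its last target.

### The job

Swing the folded-down wire bail of the small steel offcut pail upright while the pail stays standing on the table, then carry the pail by the bail's red grip to the two-pronged hanger. Let it down gently until both notched prongs carry it, only then let go, and leave it hanging still and level. Keep the pail from tipping, never press it hard onto the table or the hanger, and leave everything else where it is.

Things in the scene. Friction and masses are not known exactly. Their poses are not given: they have to be found in the camera images.
- pail: small round stainless pail with a few chocolate offcuts fixed in it; 65 mm high, 104 mm across the rim, 84 mm across the base; loose, 0.3 to 0.52 kg in all. Origin: centre of its underside; z up. At the start its wire bail is folded down on the pail's own -x side, roughly towards the robot
- pivot (a point): middle of the bail's pivot axis, 58 mm above the centre of the pail's underside. The pivots are on ears at the pail's y = +58 and -58 mm. The bail is a U of 6 mm steel wire, 116 mm wide; its far side is a straight wire 100 mm long along the pail's y, whose middle carries the grip. Axes as the pail's
- grip (a point): centre of the bail's red plastic grip, 10 mm thick and 44 mm long along the pail's y, 105 mm from the pivot axis. It turns freely on the wire, so a pinched bail can be swung without turning the gripper. Folded fully down it lies 103 mm from the pail's centre line, 36 mm above the table; upright, 163 mm above the pail's underside. Axes as the bail's: the pail's when folded fully down
- bail (a joint): angle of the bail on the pail: 0 folded fully down (12 degrees below level, resting on a stop), 1.78 upright, 3.56 folded down on the other side. Grows as the grip rises. Light friction of 0.045 N m: the bail stays where it is left
- stand: hanger stand, fixed to the table: dark base plate 200 x 150 x 12 mm, a post on its own +x side (away from the robot) and, on the post, a head with a yellow collar and two level 8 mm prongs pointing to its -x side (towards the robot). Origin: on the table straight below the middle between the two prongs' notches; z up
- notches_foot (a point): point on the base plate straight below the notches, 12 mm above the table. Prongs run at the stand's y = +36 and -36 mm, 64 mm free between them for grip and fingers. Each has a V notch at x = 0, 32 mm wide, 14 mm deep, and an upturned end at x = -26 mm, its top 17 mm above the centre of a seated wire; lowest points 13 mm below that centre. The bail wire lies across both notches
- post_top (a point): top of the 18 mm post, 260 mm above the table, 95 mm along the stand's +x. The head is clamped at a height that differs and is not reported: a seated wire's centre is somewhere from 200 to 240 mm above the table, to be found by feel. Bring the pail in from the stand's -x side, prongs passing under the wire and over the rim, then lower until the prongs take the weight
- table: the table under a taut blue cover; its top is at height 0
- sculpture: fragile chocolate showpiece with two curved horns and a hammer, 240 mm high, on a 124 mm round base; origin at the centre of its underside; to be left alone
- jar: closed amber jar, 64 mm across, 95 mm high; origin under its centre; to be left alone
- palette_knife: palette knife lying flat between pail and stand; to be left alone
- mould: clear chocolate mould, 180 x 120 x 18 mm, origin under its centre; to be left alone
- turntable: white decorating turntable, 150 mm across, 42 mm high; origin under its centre; to be left alone
- ring_cutter: steel ring cutter, 60 mm across, 35 mm high; origin under its centre; to be left alone

How it is judged (in metres and radians):
On the way, in this order (a step that is already met when the one before it is completed fails the run):
1. the bail is upright (within 0.25 rad) while the pail stands on the table (value of joint bail between 1.53 and 2.03 rad and height (world z) of pail below 0.008 m and angle between pail's own z axis and vertical below 0.12 rad), for 0.2 s.
2. the prongs carry the pail by its bail wire while the gripper still holds the grip (x of grip in the frame of stand between -0.007 and 0.007 m and y of grip in the frame of stand between -0.013 and 0.013 m and z of grip in the frame of stand between 0.192 and 0.248 m and contact force between pail and stand above 1.2 N and contact force between the fingers and pail above 1 N and height (world z) of pail above 0.02 m), for 0.1 s.
At the end, for the whole second after the job is handed in: The pail hangs by its bail wire in the notches of both prongs (grip within 7 mm of the notches along the prongs and 13 mm of the middle across them), clear of the table, level within 0.25 rad, at rest (under 0.04 m/s and 0.5 rad/s) and let go (x of grip in the frame of stand between -0.007 and 0.007 m and y of grip in the frame of stand between -0.013 and 0.013 m and z of grip in the frame of stand between 0.192 and 0.248 m and height (world z) of pail above 0.025 m and angle between pail's own z axis and vertical below 0.25 rad and contact force between pail and stand above 1.5 N and contact force between pail and table below 0.1 N and linear speed of pail below 0.04 m/s and angular speed of pail below 0.5 rad/s); the robot touches nothing.
It fails at once if the pail tips by more than 0.4 rad (angle between pail's own z axis and vertical above 0.4 rad).
It fails at once if the pail or bail meets the hanger with more than 16 N (contact force between pail and stand above 16 N).
It fails at once if the pail is pressed on the table with more than 18 N (contact force between pail and table above 18 N).
It fails at once if a bystander is moved (the sculpture by 20 mm, any other by 30 mm) (distance of sculpture from where it was at the start of the episode above 0.02 m or distance of any of jar, palette_knife, mould, turntable, ring_cutter from where it was at the start of the episode above 0.03 m).
It also fails if it takes over 72 s, if anything falls off the work surface, if the arm or the gripper's body presses on something with over 40 N, if the wrist force passes 120 N, or if a joint passes its speed limit or range.

## Working session

There is one attempt and no reset: what is moved stays moved. The work goes in short steps, Python scripts to look and compute and a tool call to move; the robot and the scene stay as the last step left them, time stands still between calls to the robot, and variables do not carry over. Pictures are saved under pics/ and viewed, and the job is handed in when it is done.

Besides the shell and the picture viewer there is one more tool, called as name([rows], argument=value, ...), one row to a line, values as JSON. move_arm: Moves the arm, as the interface text tells. Its arguments: {"type":"object","properties":{"commands":{"type":"array","items":{"type":"array","items":{"type":"number"}}}},"required":["commands"]}

```bash
ls; mkdir -p pics; cat > h.py <<'E'
import numpy as np, cv2
from workcell import bot, vision, job
def cam(name,fn=None):
    o=bot.get_obs(); im,d=vision.camera(name); p=vision.camera_params(name)
    K=np.array(p['K']);dist=np.array(p['dist'],float)
    if name=='wrist':
        T=np.eye(4);T[:3,:3]=o['eef_rot'];T[:3,3]=o['tool_pos'];M=T@np.array(p['tool_from_camera'])
    else:
        M=np.eye(4);M[:3,:3]=p['attitude'];M[:3,3]=p['position']
    if fn: cv2.imwrite('pics/'+fn,cv2.cvtColor(im,cv2.COLOR_RGB2BGR))
    return im,d,K,dist,M
def cloud(d,K,dist,M):
    h,w=d.shape;u,v=np.meshgrid(np.arange(w),np.arange(h))
    n=cv2.undistortPoints(np.stack([u,v],-1).reshape(-1,1,2).astype(float),K,dist).reshape(h,w,2)
    P=np.concatenate([n*d[...,None],d[...,None]],-1)
    W=P@M[:3,:3].T+M[:3,3]; W[d<=0]=np.nan
    return W
E
python3 - <<'E'
from h import *
for c in ['scene','side','wrist']:
    im,d,K,dist,M=cam(c,c+'0.png'); np.savez('/tmp/'+c,im=im,W=cloud(d,K,dist,M)); print(c,M[:3].round(2).tolist(),K.tolist())
    for n in ['pail','grip','stand','sculpture','jar']:
        r=vision.spot_in(n,c)[:1]; print(n,[(x['p'],(np.array(x['bbox'])*[512,384,512,384]).round()) for x in r])
print(bot.get_obs())
E
```

```text
pics
scene [[-0.39, 0.69, -0.61, 1261.12], [0.92, 0.29, -0.26, 300.42], [-0.01, -0.67, -0.74, 1025.62]] [[370.8474029114772, 0.0, 259.21425558110946], [0.0, 370.8474029114772, 192.47585619848303], [0.0, 0.0, 1.0]]
pail [(0.87, array([187., 185., 226., 230.]))]
grip [(0.22, array([192., 147., 207., 173.]))]
stand [(0.77, array([261., 206., 328., 300.]))]
sculpture [(0.61, array([101., 152., 157., 208.]))]
jar [(0.69, array([191., 144., 211., 171.]))]
side [[0.77, -0.36, 0.53, -85.59], [-0.64, -0.4, 0.66, -818.08], [-0.02, -0.84, -0.54, 816.14]] [[431.91966461440876, 0.0, 260.36415338488445], [0.0, 431.91966461440876, 198.0382493349703], [0.0, 0.0, 1.0]]
pail [(0.58, array([283., 233., 331., 275.]))]
grip [(0.61, array([278., 241., 327., 275.]))]
stand [(0.95, array([216., 163., 286., 226.]))]
sculpture [(0.8, array([374., 239., 436., 343.]))]
jar [(0.95, array([272., 304., 300., 349.]))]
wrist [[1.0, -0.0, 0.0, 549.73], [0.0, -0.95, -0.3, 77.1], [0.0, 0.3, -0.95, 373.94]] [[328.6506872297654, 0.0, 250.25852381394606], [0.0, 328.6506872297654, 192.3559294313564], [0.0, 0.0, 1.0]]
pail 
[... 244 characters left out ...]
+01,
       1.71165066e-04, 8.99995663e+01]), 'joint_vel': array([-0.02188176, -0.04373316, -0.00340028, -0.07088058,  0.06610161,
        0.03666791]), 'joint_torque': array([-4.31063791e-04, -5.20094097e+01,  4.64859259e+01,  1.32524623e-03,
        1.07257154e-05, -7.33264585e-06]), 'tool_pos': array([5.50001556e+02, 3.05853182e-03, 2.31299260e+02]), 'eef_rot': array([[ 9.99999999e-01,  5.21586620e-05, -1.15825799e-05],
       [ 1.15824240e-05,  2.98760328e-06,  1.00000000e+00],
       [ 5.21586966e-05, -9.99999999e-01,  2.98699915e-06]]), 'wrist_force': array([ 0.34453286,  0.22815504, -0.56330758]), 'wrist_torque': array([0.0584096 , 0.01600954, 0.02179463]), 'width': 1.000333923969896}
```

View images.

View pics/scene0.png

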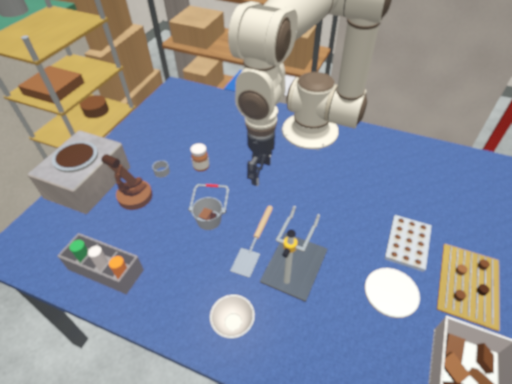

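View pics/side0.png

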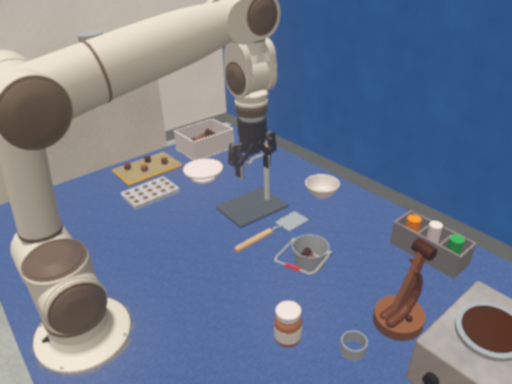

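View pics/wrist0.png

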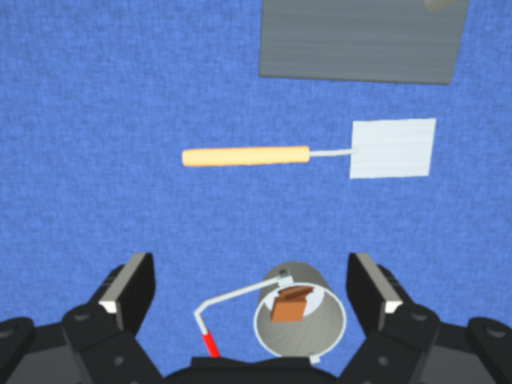

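```bash
python3 - <<'E'
import numpy as np,cv2
for c in ['scene','side','wrist']:
    z=np.load(f'/tmp/{c}.npz');im=z['im'].astype(int);W=z['W']
    r,g,b=im[...,0],im[...,1],im[...,2]
    m=(r>150)&(g<80)&(b<90)&(W[...,2]<120)&(W[...,2]>10)
    n,l,s,ct=cv2.connectedComponentsWithStats(m.astype(np.uint8))
    for i in range(1,n):
        if s[i,4]>4:
            P=W[l==i];k=np.cov(P.T);e,v=np.linalg.eigh(k)
            print(c,'red',s[i],np.nanmedian(P,0).round(1),P.min(0).round(),P.max(0).round(),v[:,2].round(2))
    y=(r>170)&(g>130)&(b<90)&(W[...,2]>150)&(W[...,0]>300)
    if y.sum(): P=W[y];print('yellow',y.sum(),np.median(P,0),P.min(0),P.max(0))
    # rim points
    gp=(abs(W[...,0]-530)<150)&(abs(W[...,1]+130)<120)
    m=gp&(W[...,2]>58)&(W[...,2]<72)
    P=W[m]
    print('rim',len(P), P.min(0) if len(P) else 0,P.max(0) if len(P) else 0)
    if len(P)>10:
        A=np.c_[2*P[:,:2],np.ones(len(P))];s=np.linalg.lstsq(A,(P[:,:2]**2).sum(1),rcond=None)[0];print(s[:2],np.sqrt(s[2]+s[0]**2+s[1]**2))
    # stand plate
    m=(abs(W[...,2]-12)<6)&(abs(r-g)<25)&(abs(g-b)<25)&(r<110)&(abs(W[...,0]-550)<250)&(W[...,1]>0)
    n,l,s,ct=cv2.connectedComponentsWithStats(m.astype(np.uint8))
    i=1+np.argmax(s[1:,4]);P=W[l==i]
    print('plate',len(P),cv2.minAreaRect(P[:,:2].astype(np.float32)),np.median(P,0))
    m=(W[...,2]>180)&(W[...,2]<275)&(W[...,1]>60)&(W[...,0]>480)&(W[...,0]<900)&(W[...,1]<350)
    vs,us=np.nonzero(m);print('high',len(vs))
    np.save(f'/tmp/high_{c}.npy',np.c_[us,vs,W[m],im[m]])
im=cv2.imread('pics/scene0.png');cv2.imwrite('pics/sc_stand.png',cv2.resize(im[185:310,170:345],None,fx=4.5,fy=4.5,interpolation=cv2.INTER_CUBIC))
im=cv2.imread('pics/side0.png');cv2.imwrite('pics/sd_stand.png',cv2.resize(im[140:285,205:345],None,fx=4,fy=4,interpolation=cv2.INTER_CUBIC))
E
```

```text
yellow 83 [734.80812048 152.53416664 220.98612318] [  317.04261044 -1263.58262003   205.63491055] [744.00023713 172.29106056 262.04457946]
rim 294 [ 490.91317034 -248.87883509   58.04244802] [ 656.56554976 -109.8391623    71.91161826]
[ 575.18597359 -178.33416188] 63.8249309841457
plate 226 ((702.6087646484375, 204.01400756835938), (112.36100006103516, 231.70936584472656), 49.8266487121582) [698.79455086 225.11366088  12.93452813]
high 561
side red [286 265  12   5  23] [ 504.7 -209.1   67.5] [ 496. -225.   64.] [ 510. -196.   72.] [-0.36  0.93 -0.02]
rim 411 [ 488.37584894 -249.2494808    58.0121597 ] [ 658.82077359 -116.25857603   71.88393721]
[ 573.56131057 -182.16841471] 66.3740945356571
plate 1332 ((660.1970825195312, 155.77101135253906), (154.534423828125, 200.53524780273438), 86.4453125) [649.27196132 145.58191744   9.32805499]
high 79
wrist red [203 333  17  24 175] [ 505.5 -200.7   69.6] [ 497. -216.   66.] [ 514. -186.   72.] [-0.32  0.95  0.01]
rim 2303 [ 487.89566455 -235.61592116   58.0040077 ] [ 655.95512198 -111.65093344   71.76321691]
[ 573.63515453 -178.7139757 ] 64.1380082984276
plate 9838 ((659.1392211914062, 119.97439575195312), (75.22647857666016, 199.7557373046875), 89.2182846069336) [667.50981193 134.01237221  12.13363352]
high 0
```

View pics/sc_stand.png

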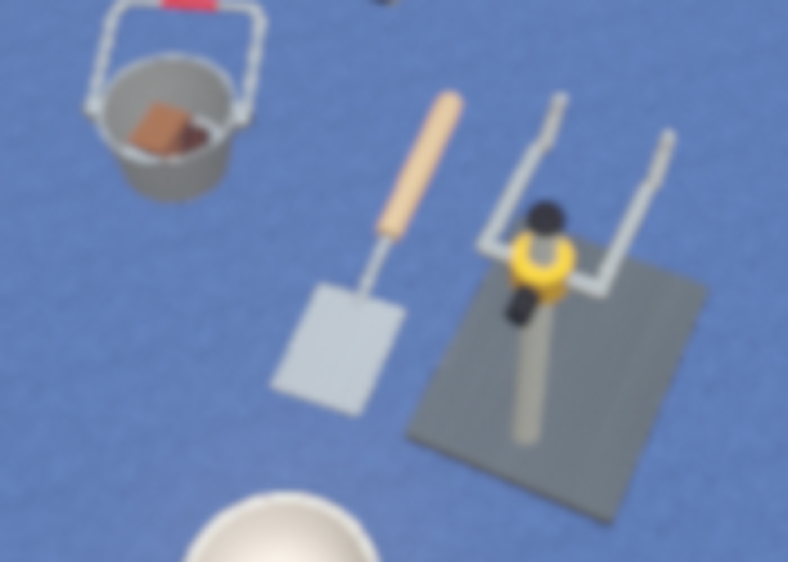

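View pics/sd_stand.png

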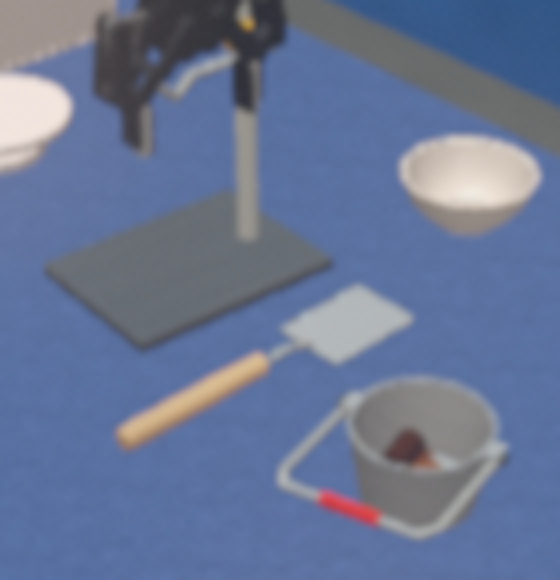

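```bash
python3 - <<'E'
import numpy as np,cv2
H=np.load('/tmp/high_scene.npy')
print(H[:,2:5].min(0),H[:,2:5].max(0))
m=(H[:,1]>200)
H=H[m]
o=np.argsort(H[:,0]);
for r in H[o][::3]: print(r.astype(int).tolist())
E
```

```text
[605.13488044 118.8070344  181.81078055] [765.08610461 202.87709049 263.07319455]
[276, 240, 727, 119, 208, 144, 154, 176]
[277, 240, 728, 122, 212, 166, 173, 180]
[277, 238, 723, 120, 213, 176, 186, 194]
[278, 239, 724, 123, 211, 186, 194, 198]
[278, 236, 714, 119, 210, 175, 184, 194]
[279, 238, 720, 124, 211, 177, 186, 195]
[279, 234, 710, 120, 214, 169, 180, 194]
[280, 242, 728, 131, 207, 146, 151, 157]
[280, 233, 705, 122, 213, 178, 187, 197]
[280, 236, 712, 124, 211, 170, 180, 191]
[280, 232, 700, 120, 211, 169, 180, 194]
[281, 240, 724, 132, 212, 182, 190, 196]
[281, 239, 723, 131, 214, 164, 175, 187]
[281, 230, 692, 120, 210, 168, 179, 193]
[282, 243, 729, 136, 207, 154, 146, 133]
[282, 229, 690, 122, 213, 177, 186, 196]
[282, 232, 698, 125, 211, 172, 182, 193]
[282, 254, 762, 149, 209, 78, 85, 95]
[283, 243, 729, 139, 208, 192, 168, 115]
[283, 232, 694, 127, 207, 145, 158, 181]
[283, 227, 682, 122, 212, 176, 186, 195]
[283, 241, 725, 138, 212, 215, 198, 160]
[283, 226, 678, 120, 210, 167, 178, 192]
[284, 256, 762, 155, 204, 63, 68, 77]
[284, 246, 738, 145, 211, 171, 140, 72]

[... 5820 characters left out ...]
93]
[312, 227, 651, 194, 211, 168, 179, 193]
[312, 230, 662, 197, 213, 181, 190, 197]
[313, 230, 661, 200, 212, 163, 174, 190]
[313, 226, 647, 196, 211, 175, 183, 192]
[314, 225, 638, 196, 205, 173, 178, 183]
[315, 221, 623, 195, 204, 161, 168, 180]
[315, 224, 629, 197, 198, 176, 181, 185]
[315, 223, 627, 196, 200, 174, 180, 185]
[316, 221, 624, 198, 206, 177, 182, 185]
[316, 223, 627, 199, 202, 174, 180, 186]
[316, 226, 634, 202, 197, 139, 151, 179]
[317, 220, 622, 200, 209, 173, 179, 184]
[317, 218, 616, 198, 210, 169, 173, 177]
[317, 222, 625, 201, 205, 161, 169, 183]
[318, 220, 618, 202, 206, 148, 159, 181]
[318, 216, 615, 199, 219, 170, 175, 181]
[319, 216, 611, 201, 215, 155, 164, 184]
```

```bash
python3 - <<'E'
import numpy as np,cv2
from scipy.optimize import least_squares
for c in ['wrist','scene','side']:
    z=np.load(f'/tmp/{c}.npz');W=z['W'];im=z['im'].astype(int)
    P=W[(np.hypot(W[...,0]-603,W[...,1]+169)<85)&(W[...,2]>60)&(W[...,2]<70)]
    best=(0,)
    for x in np.arange(585,622,1.):
        for y in np.arange(-190,-150,1.):
            n=(abs(np.hypot(P[:,0]-x,P[:,1]-y)-51.5)<2.5).sum()
            if n>best[0]:best=(n,x,y)
    x,y=best[1:]
    Q=P[abs(np.hypot(P[:,0]-x,P[:,1]-y)-51.5)<4]
    s=least_squares(lambda p:np.hypot(Q[:,0]-p[0],Q[:,1]-p[1])-p[2],[x,y,51],loss='soft_l1')
    print(c,best,len(Q),s.x)
    b=im[...,2]-im[...,0]
    m=(abs(W[...,2]-12)<5)&(b<35)&(np.hypot(W[...,0]-660,W[...,1]-156)<140)&(im.sum(-1)<400)
    n,l,st,ct=cv2.connectedComponentsWithStats(m.astype(np.uint8));i=1+np.argmax(st[1:,4]);P=W[l==i]
    print('plate',len(P),cv2.minAreaRect(P[:,:2].astype(np.float32)))
    m=(W[...,2]>40)&(W[...,2]<150)&(abs(W[...,0]-720)<60)&(abs(W[...,1]-155)<40)&(b<35)
    P=W[m];print('post',len(P),np.median(P,0) if len(P) else 0)
E
```

```text
wrist (np.int64(765), np.float64(604.0), np.float64(-173.0)) 1027 [ 604.6307375  -172.69085212   49.82695161]
plate 15693 ((659.0474853515625, 120.14392852783203), (75.22575378417969, 199.2177734375), 89.12174224853516)
post 53 [723.32373196 147.79018648  45.05014876]
scene (np.int64(91), np.float64(604.0), np.float64(-171.0)) 119 [ 604.30620021 -171.22136244   50.16865418]
plate 1948 ((662.16357421875, 160.81954956054688), (145.8531036376953, 197.6627655029297), 87.33148956298828)
post 120 [732.41659169 160.3249351  100.14935241]
side (np.int64(128), np.float64(606.0), np.float64(-176.0)) 164 [ 605.85878703 -176.13199915   50.49842491]
plate 1237 ((659.22314453125, 154.76547241210938), (153.9167938232422, 200.93809509277344), 87.60435485839844)
post 137 [720.94532093 148.13054885  85.81213403]
```

move_arm([
  [0, 0, 0, 0.3, -0.2, 0.27, 0],
  [0, 0, 0, 0.3, -0.2, 0.27, 0],
  [0, 0, 0, 0.3, -0.2, 0.27, 0],
  [0, 0, 0, 0.3, -0.2, 0.27, 0],
  [0, 0, 0, 0.3, -0.2, 0.27, 0],
  [0, 0, 0, 0.3, -0.2, 0.27, 0],
  [0, 0, 0, 0.3, -0.2, 0.27, 0],
])

```text
time_s: 1.48
tool_pos: [639.5, 80.5, 290.8]
eef_rot: [[1.0, -0.001, 0.0], [-0.0, -0.0, 1.0], [-0.001, -1.0, -0.0]]
wrist_force: [-0.1, -1.1, -0.7]
width: 1.0
```

```bash
python3 - <<'E'
from h import *
for c in ['wrist','scene']:
    im,d,K,dist,M=cam(c,c+'1.png'); np.savez('/tmp/'+c+'1',im=im,W=cloud(d,K,dist,M))
o=bot.get_obs();print(o['tool_pos'],o['time_s'],o['joint_vel'].max())
E
```

```text
[639.23813915  80.16460578 291.28449346] 1.5833 0.14315415636815843
```

View pics/wrist1.png

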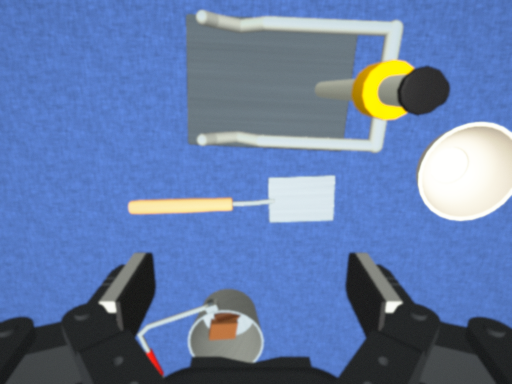

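```bash
python3 - <<'E'
import numpy as np,cv2
z=np.load('/tmp/wrist1.npz');W=z['W'];im=z['im'].astype(int)
m=(W[...,2]>185)&(W[...,2]<235)&(W[...,0]<735)&(W[...,0]>590)&(abs(W[...,1]-160)<60)
P=W[m]; 
m2=(W[...,2]>245)&(W[...,2]<275)&(abs(W[...,0]-730)<40)&(abs(W[...,1]-155)<40);Q=W[m2];print('cap',len(Q),np.median(Q,0),(Q.min(0)+Q.max(0))/2,Q.min(0),Q.max(0))
yel=(im[...,0]>200)&(im[...,1]>160)&(im[...,2]<80)&(W[...,2]>200);Q=W[yel];print('yel',np.median(Q,0),(Q.min(0)+Q.max(0))/2)
A=P[(P[:,1]<145)&(P[:,0]<715)];B=P[(P[:,1]>175)&(P[:,0]<715)]
fa=np.polyfit(A[:,0],A[:,1],1);fb=np.polyfit(B[:,0],B[:,1],1);print(fa,fb,np.degrees(np.arctan([fa[0],fb[0]])),np.polyval(fa,635),np.polyval(fb,635))
for X,n in((A,'A'),(B,'B')):
    print(n,X[:,0].min())
    for x in np.arange(600,716,4):
        s=X[(X[:,0]>=x)&(X[:,0]<x+4)]
        if len(s): print(x+2,len(s),np.percentile(s[:,2],[50,90]).round(1),((s[:,1].min()+s[:,1].max())/2).round(1),(s[:,1].max()-s[:,1].min()).round(1))
b=im[...,2]-im[...,0]
mm=(abs(W[...,2]-12)<4)&(b<35)&(np.hypot(W[...,0]-660,W[...,1]-156)<140)&(im.sum(-1)<400)
print(cv2.minAreaRect(W[mm][:,:2].astype(np.float32)))
# grip, rim
r=(im[...,0]>150)&(im[...,1]<70)&(im[...,2]<80);print('red',np.median(W[r],0))
P=W[(np.hypot(W[...,0]-603,W[...,1]+169)<85)&(W[...,2]>60)&(W[...,2]<70)]
from scipy.optimize import least_squares
Q=P[abs(np.hypot(P[:,0]-604.5,P[:,1]+172)-51)<5]
print(least_squares(lambda p:np.hypot(Q[:,0]-p[0],Q[:,1]-p[1])-p[2],[604,-172,51],loss='soft_l1').x)
E
```

```text
cap 1983 [724.65599423 156.31593515 259.92117719] [725.62958695 156.28196786 253.72373391] [713.90245795 144.54898487 245.09086096] [737.35671595 168.01495085 262.35660686]
yel [718.84712729 157.44884841 220.12752927] [722.68946484 156.01380411 235.46960755]
[-1.77500177e-02  1.35626254e+02] [-4.21940670e-02  2.22352671e+02] [-1.01689431 -2.41610881] 124.35499286389296 195.5594381599022
A 604.0766649114104
606 56 [218.  219.2] 125.5 6.9
610 78 [217.4 218.9] 125.3 7.5
614 82 [212.4 215.1] 125.0 8.1
618 76 [207.7 210.2] 125.1 7.5
622 69 [204.4 206.3] 124.7 7.9
626 66 [201.  202.6] 124.6 7.3
630 68 [198.2 199.8] 124.4 7.8
634 59 [201.5 203.3] 124.3 7.6
638 70 [204.6 206.5] 124.0 7.7
642 71 [208.2 210.1] 123.8 7.5
646 71 [210.5 211.6] 123.6 7.6
650 69 [210.5 211.5] 123.5 7.6
654 64 [210.7 211.3] 123.6 7.3
658 67 [210.5 211.5] 122.8 7.8
662 72 [210.6 211.8] 122.9 7.5
666 71 [210.4 211.6] 122.9 7.4
670 65 [210.5 211.6] 122.9 7.2
674 71 [210.5 211.5] 122.2 7.9
678 70 [210.8 211.7] 122.3 7.7
682 72 [210.5 211.7] 122.3 7.5
686 65 [210.6 211.8] 121.6 7.7
690 71 [210.7 211.6] 121.5 7.8
694 70 [
[... 576 characters left out ...]
.6
654 97 [210.6 211.8] 195.1 8.1
658 107 [210.5 211.9] 195.1 8.5
662 98 [210.3 211.7] 194.8 7.7
666 102 [210.6 211.7] 194.6 8.2
670 107 [210.6 211.6] 194.5 8.5
674 99 [210.5 211.7] 194.1 7.9
678 97 [210.7 212. ] 193.9 7.9
682 109 [210.5 211.7] 193.9 8.2
686 98 [210.9 212. ] 193.6 7.7
690 96 [210.5 211.7] 193.5 7.9
694 102 [210.4 211.7] 193.3 8.4
698 106 [210.4 211.7] 193.2 8.6
702 88 [210.4 211.8] 193.2 7.3
706 100 [210.5 211.4] 193.0 7.8
710 92 [210.5 211.8] 192.9 7.7
714 70 [210.5 212. ] 192.5 7.2
((661.5537719726562, 159.02755737304688), (147.90890502929688, 197.93655395507812), 87.05096435546875)
red [ 508.87402552 -196.6680747    68.93487458]
[ 605.16273046 -172.33883296   50.1483293 ]
```

```bash
python3 - <<'E'
import numpy as np
for c in ['scene','side']:
    W=np.load(f'/tmp/{c}.npz')['W'];
    box={'scene':{'jar':(193,146,208,168),'sc':(115,155,150,205)},'side':{'jar':(275,306,298,345),'sc':(378,242,430,335)}}[c]
    for k,(a,b,e,f) in box.items():
        P=W[b:f,a:e].reshape(-1,3);P=P[P[:,2]>25];print(c,k,np.nanmedian(P,0).round(),np.nanpercentile(P,[2,98],axis=0).round().tolist())
    im=np.load(f'/tmp/{c}.npz')['im'].astype(int)
    m=(im[...,0]-np.maximum(im[...,1],im[...,2])>55)&(np.hypot(W[...,0]-505,W[...,1]+205)<45)&(W[...,2]>30)
    P=W[m];print('red',len(P),P.mean(0),P.min(0),P.max(0))
m=np.load('/tmp/wrist.npz');W=m['W'];im=m['im'].astype(int)
q=(im[...,0]-np.maximum(im[...,1],im[...,2])>70)&(np.hypot(W[...,0]-505,W[...,1]+205)<45)
P=W[q];print(P.min(0),P.max(0))
# wire points on the bail far side
q=(np.hypot(W[...,0]-604.7,W[...,1]+172.3)>60)&(W[...,2]>50)&(W[...,2]<80)&(W[...,1]<-80)&(W[...,1]>-240)&(W[...,0]<600)
P=W[q];print(len(P));
u=np.array([np.cos(np.radians(19.5)),np.sin(np.radians(19.5))]);s=(P[:,:2]-[604.7,-172.3])@u;t=(P[:,:2]-[604.7,-172.3])@[-u[1],u[0]]
for a in range(-110,-40,8):
    k=(s>=a)&(s<a+8)
    if k.any():print(a,k.sum(),t[k].min().round(),t[k].max().round(),np.median(P[k][:,2]).round(1))
k=(t>-20)&(t<48)&(s<-90);f=np.polyfit(t[k],s[k],1);print(f,np.degrees(f[0]))
E
```

```text
scene jar [ 394. -314.   72.] [[361.0, -343.0, 27.0], [410.0, -295.0, 99.0]]
scene sc [ 628. -464.   52.] [[505.0, -581.0, 29.0], [670.0, -417.0, 210.0]]
red 26 [ 507.13053965 -204.79163245   70.27356171] [ 497.9004214  -223.46598336   66.00778448] [ 513.51673341 -185.92384228   74.56164628]
side jar [ 362. -344.   73.] [[347.0, -362.0, 27.0], [393.0, -313.0, 96.0]]
side sc [ 613. -485.   61.] [[553.0, -534.0, 27.0], [664.0, -420.0, 225.0]]
red 53 [ 504.73195551 -209.54567637   67.87318088] [ 495.48632604 -229.45877736   62.31294896] [ 513.23471918 -187.45963201   71.88393721]
[ 495.77200137 -216.0465361    65.73394069] [ 513.01755751 -185.63015618   71.76321691]
902
-110 249 -10.0 54.0 69.0
-102 195 -14.0 59.0 67.2
-94 43 53.0 61.0 66.6
-86 41 56.0 62.0 66.0
-78 43 55.0 61.0 65.3
-70 41 55.0 61.0 64.7
-62 42 54.0 61.0 64.2
-54 41 55.0 60.0 63.5
-46 42 55.0 61.0 63.4
[-5.35418170e-04 -1.03348624e+02] -0.03067720142079568
```

move_arm([
  [0, -0.108, 0, -0.445, 0.537, -0.957, 110],
  [0, -0.108, 0, -0.445, 0.537, -0.957, 110],
  [0, -0.108, 0, -0.445, 0.537, -0.957, 110],
  [0, -0.108, 0, -0.445, 0.537, -0.957, 110],
  [0, -0.108, 0, -0.445, 0.537, -0.957, 110],
  [0, -0.108, 0, -0.445, 0.537, -0.957, 110],
  [0, -0.108, 0, -0.445, 0.537, -0.957, 110],
  [0, -0.108, 0, -0.445, 0.537, -0.957, 110],
  [0, -0.108, 0, -0.445, 0.537, -0.957, 110],
  [0, -0.108, 0, -0.445, 0.537, -0.957, 110],
  [0, -0.108, 0, -0.445, 0.537, -0.957, 110],
  [0, -0.108, 0, -0.445, 0.537, -0.957, 110],
  [0, -0.108, 0, -0.445, 0.537, -0.957, 110],
])

```text
time_s: 2.67
tool_pos: [506.8, -205.6, 131.1]
eef_rot: [[0.943, 0.001, -0.333], [0.333, -0.0, 0.943], [0.001, -1.0, -0.001]]
wrist_force: [0.1, -0.7, 1.2]
width: 0.572
```

```bash
python3 - <<'E'
from h import *
for c in ['wrist','side']:
    im,d,K,dist,M=cam(c,c+'2.png'); np.savez('/tmp/'+c+'2',im=im,W=cloud(d,K,dist,M))
    W=cloud(d,K,dist,M);im=im.astype(int)
    m=(im[...,0]-np.maximum(im[...,1],im[...,2])>60)&(np.hypot(W[...,0]-505,W[...,1]+205)<45)&(W[...,2]>30)
    P=W[m];print('red',len(P),P.mean(0) if len(P) else 0)
o=bot.get_obs();print(o['tool_pos'],o['eef_rot'].round(3),o['time_s'],o['width'],o['wrist_force'])
E
```

```text
red 870 [ 505.24218524 -206.4109647    69.46880915]
red 51 [ 504.80696684 -210.41978795   68.14369434]
[ 507.04876373 -205.41283657  130.86684554] [[ 0.943  0.001 -0.334]
 [ 0.334 -0.     0.943]
 [ 0.001 -1.    -0.001]] 2.7667 0.5677743324207245 [ 0.50758996 -0.22912294  0.22733641]
```

View pics/wrist2.png

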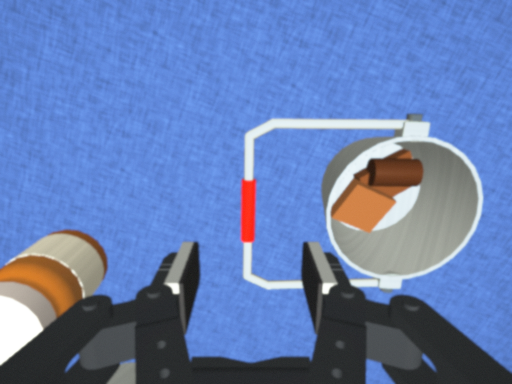

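View pics/side2.png

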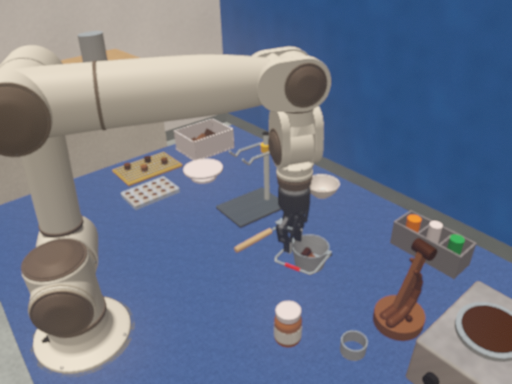

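move_arm([
  [0, 0, 0, -0.005, 0.1, 0, 130],
  [0, 0, 0, -0.005, 0.2, 0, 130],
  [0, 0, 0, -0.005, 0.283, 0, 130],
  [0, 0, 0, -0.005, 0.283, 0, 130],
  [0, 0, 0, -0.005, 0.283, 0, 160],
  [0, 0, 0, -0.005, 0.283, 0, 180],
  [0, 0, 0, -0.005, 0.283, 0, 190],
  [0, 0, 0, -0.005, 0.283, 0, 200],
])

```text
time_s: 3.43
tool_pos: [506.1, -206.9, 47.2]
eef_rot: [[0.943, 0.003, -0.333], [0.333, -0.001, 0.943], [0.002, -1.0, -0.002]]
wrist_force: [-0.1, 0.9, 0.2]
width: 0.211
```

```bash
python3 - <<'E'
from h import *
for c in ['wrist']:
    im,d,K,dist,M=cam(c,c+'3.png')
o=bot.get_obs();print(o['tool_pos'],o['time_s'],o['width'],o['wrist_force'])
E
```

```text
[ 505.94842383 -206.86069708   46.86999683] 3.4833 0.2137053406652024 [0.12729328 0.31487398 0.38424841]
```

View pics/wrist3.png

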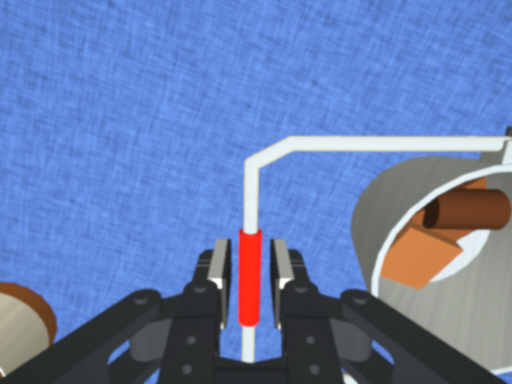

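move_arm([
  [0, 0, 0, 0, 0, 0, 215],
  [0, 0, 0, 0, 0, 0, 225],
  [0, 0, 0, 0, 0, 0, 235],
  [0, 0, 0, 0, 0, 0, 255],
  [0, 0, 0, 0, 0, 0, 255],
  [0, 0, 0, 0, 0, 0, 255],
])

```text
time_s: 3.98
tool_pos: [505.2, -206.7, 45.4]
eef_rot: [[0.943, 0.0, -0.333], [0.333, -0.0, 0.943], [0.0, -1.0, -0.0]]
wrist_force: [0.7, -2.3, -0.8]
width: 0.091
```

```bash
python3 - <<'E'
from h import *
o=bot.get_obs();print(o['tool_pos'],o['time_s'],o['width'],o['wrist_force'],o['wrist_torque'])
im,d,K,dist,M=cam('side','side4.png')
# arc: commanded TCP in tool axes from angle a0
a0=np.arcsin(7/105)
for t in np.radians([10,20,30,40,50,60,70,80,90]):
    print(round(np.degrees(t)),105*(np.cos(a0)-np.cos(t))/300, -105*(np.sin(t)-np.sin(a0))/300)
E
```

```text
[ 505.20918639 -206.73180394   45.35640079] 3.9833 0.09130577570203847 [ 0.71258433 -2.25538526 -0.78341822] [-0.18241586 -0.34040155 -0.09704926]
10 0.004538642544628402 -0.037443528850092285
20 0.02032893882383326 -0.09637371683065071
30 0.04611246477434766 -0.15166666666666664
40 0.08110580100725891 -0.2016423300569554
50 0.12424569270861244 -0.244782221758309
60 0.1742213560989012 -0.2797755579912202
70 0.22951430593491712 -0.3055590839417346
80 0.28844449391547555 -0.3213493802209395
90 0.34922135609890115 -0.32666666666666666
```

move_arm([
  [0, 0, 0, 0.004, -0.037, 0, 255],
  [0, 0, 0, 0.011, -0.067, 0, 255],
  [0, 0, 0, 0.02, -0.096, 0, 255],
  [0, 0, 0, 0.032, -0.125, 0, 255],
  [0, 0, 0, 0.046, -0.152, 0, 255],
  [0, 0, 0, 0.062, -0.178, 0, 255],
  [0, 0, 0, 0.081, -0.202, 0, 255],
  [0, 0, 0, 0.102, -0.224, 0, 255],
  [0, 0, 0, 0.124, -0.245, 0, 255],
  [0, 0, 0, 0.124, -0.245, 0, 255],
  [0, 0, 0, 0.124, -0.245, 0, 255],
])

```text
time_s: 4.95
tool_pos: [540.5, -194.3, 119.6]
eef_rot: [[0.943, 0.0, -0.333], [0.333, -0.001, 0.943], [-0.0, -1.0, -0.001]]
wrist_force: [-5.2, -2.0, 6.0]
width: 0.091
```

```bash
python3 - <<'E'
from h import *
im,d,K,dist,M=cam('wrist','wrist5.png');im,d,K,dist,M=cam('side','side5.png')
cv2.imwrite('pics/side5c.png',cv2.resize(cv2.imread('pics/side5.png')[180:320,220:400],None,fx=4,fy=4))
o=bot.get_obs();print(o['tool_pos'],o['time_s'],o['width'],o['wrist_force'],o['wrist_torque'])
E
```

```text
[ 540.06221624 -194.4097061   119.2261829 ] 5.05 0.08982478654106558 [-5.49065503 -2.02008273  5.83479448] [-0.33015647  1.01741669 -0.03531873]
```

View pics/wrist5.png

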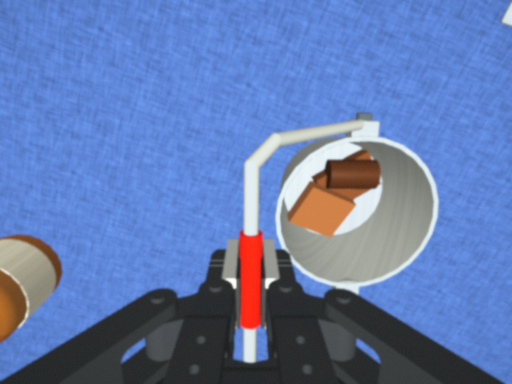

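View pics/side5c.png

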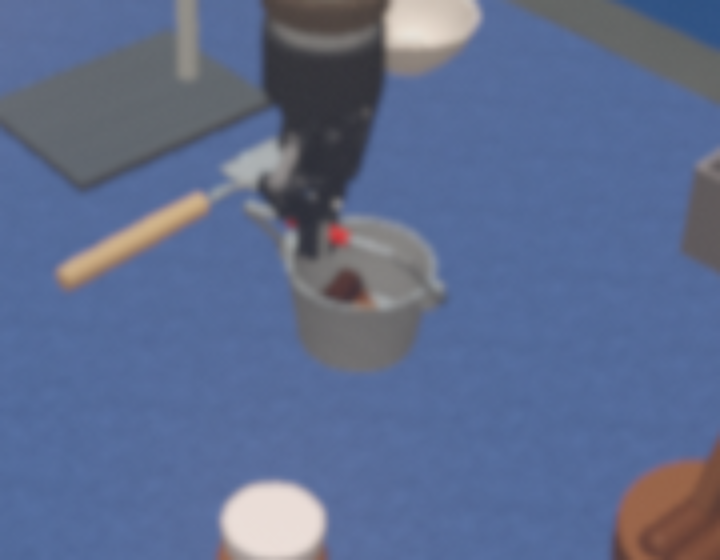

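```bash
cat >> h.py <<'E'
from scipy.optimize import least_squares
def rim(W,x0,y0,z0=65):
    P=W[(np.hypot(W[...,0]-x0,W[...,1]-y0)<80)&(abs(W[...,2]-z0)<5)]
    best=(0,)
    for x in np.arange(x0-20,x0+21,1.):
        for y in np.arange(y0-20,y0+21,1.):
            n=(abs(np.hypot(P[:,0]-x,P[:,1]-y)-50.5)<2.5).sum()
            if n>best[0]:best=(n,x,y)
    x,y=best[1:];Q=P[abs(np.hypot(P[:,0]-x,P[:,1]-y)-50.5)<4]
    r=least_squares(lambda p:np.hypot(Q[:,0]-p[0],Q[:,1]-p[1])-p[2],[x,y,51],loss='soft_l1').x
    A=np.c_[Q[:,:2]-Q[:,:2].mean(0),np.ones(len(Q))];pl=np.linalg.lstsq(A,Q[:,2],rcond=None)[0]
    return len(Q),r,pl
E
python3 - <<'E'
from h import *
im,d,K,dist,M=cam('wrist');W=cloud(d,K,dist,M)
print(rim(W,605,-172))
o=bot.get_obs();print(o['tool_pos'],o['time_s'],o['wrist_force'])
E
```

```text
(3543, array([ 603.61307341, -172.73680255,   49.5374566 ]), array([-2.11519579e-02,  4.37370495e-03,  6.42790467e+01]))
[ 539.98020382 -194.43060227  119.16319154] 5.1 [-5.77741688 -1.49264621  6.27115094]
```

move_arm([
  [0, 0, 0, -0.003, -0.007, 0, 255],
  [0, 0, 0, -0.003, -0.007, 0, 255],
  [0, 0, 0, -0.003, -0.007, 0, 255],
])

```text
time_s: 5.35
tool_pos: [539.5, -194.4, 120.8]
eef_rot: [[0.943, 0.0, -0.333], [0.333, 0.0, 0.943], [0.0, -1.0, 0.0]]
wrist_force: [-0.1, 1.0, 0.3]
width: 0.09
```

move_arm([
  [0, 0, 0, 0.027, -0.022, 0, 255],
  [0, 0, 0, 0.053, -0.039, 0, 255],
  [0, 0, 0, 0.08, -0.054, 0, 255],
  [0, 0, 0, 0.108, -0.065, 0, 255],
  [0, 0, 0, 0.137, -0.075, 0, 255],
  [0, 0, 0, 0.137, -0.075, 0, 255],
  [0, 0, 0, 0.137, -0.075, 0, 255],
])

```text
time_s: 5.93
tool_pos: [578.2, -180.6, 142.7]
eef_rot: [[0.943, -0.001, -0.333], [0.333, 0.0, 0.943], [-0.001, -1.0, 0.001]]
wrist_force: [0.7, 0.6, -2.2]
width: 0.095
```

```bash
python3 - <<'E'
from h import *
im,d,K,dist,M=cam('wrist','wrist6.png');W=cloud(d,K,dist,M)
print(rim(W,605,-172))
o=bot.get_obs();print(o['tool_pos'],o['time_s'],o['wrist_force'])
E
```

```text
(2107, array([ 598.13065235, -173.75130272,   49.39909383]), array([-2.83010180e-02,  5.15629127e-03,  6.48210437e+01]))
[ 577.84158861 -180.6975658   142.71304553] 5.9833 [ 0.0445013   0.25489512 -2.71054961]
```

View pics/wrist6.png

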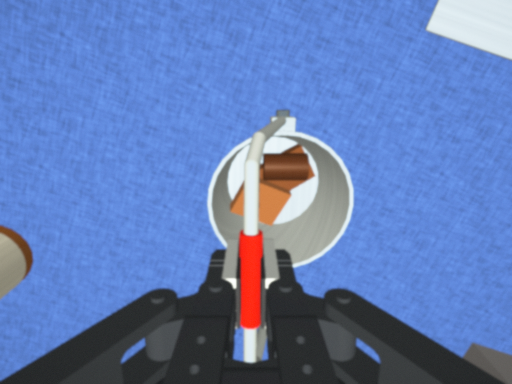

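move_arm([
  [0, 0, 0, 0.025, -0.003, 0, 255],
  [0, 0, 0, 0.05, -0.005, 0, 255],
  [0, 0, 0, 0.067, -0.005, 0, 255],
  [0, 0, 0, 0.067, -0.005, 0, 255],
  [0, 0, 0, 0.067, -0.005, 0, 255],
  [0, 0, 0, 0.067, -0.005, 0, 255],
  [0, 0, 0, 0.067, -0.005, 0, 255],
])

```text
time_s: 6.57
tool_pos: [596.8, -174.2, 144.6]
eef_rot: [[0.943, -0.001, -0.333], [0.333, 0.0, 0.943], [-0.0, -1.0, 0.0]]
wrist_force: [0.2, -0.3, -3.5]
width: 0.096
```

```bash
python3 - <<'E'
from h import *
im,d,K,dist,M=cam('wrist','wrist7.png');W=cloud(d,K,dist,M)
print(rim(W,600,-172))
im,d,K,dist,M=cam('side','side7.png');W=cloud(d,K,dist,M)
print(rim(W,602,-173))
cv2.imwrite('pics/side7c.png',cv2.resize(cv2.imread('pics/side7.png')[180:320,220:400],None,fx=4,fy=4))
o=bot.get_obs();print(o['tool_pos'],o['time_s'],o['wrist_force'])
E
```

```text
(2073, array([ 597.14618951, -173.76067265,   49.41024853]), array([-1.72741567e-02,  1.25978917e-02,  6.47271505e+01]))
(187, array([ 597.88212827, -176.91989152,   50.29153505]), array([-8.44930429e-03, -2.44722769e-03,  6.39733015e+01]))
[ 596.80801657 -174.21284855  144.76515755] 6.6667 [-0.83704679  0.56649882 -3.58497922]
```

View pics/wrist7.png

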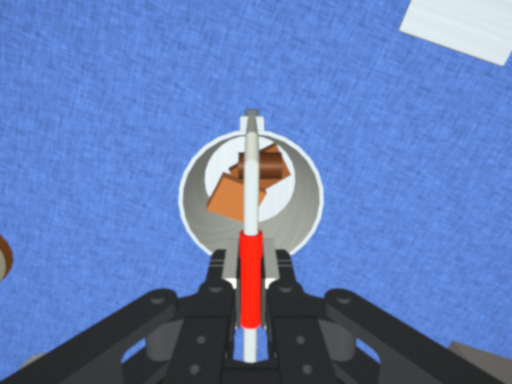

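View pics/side7c.png

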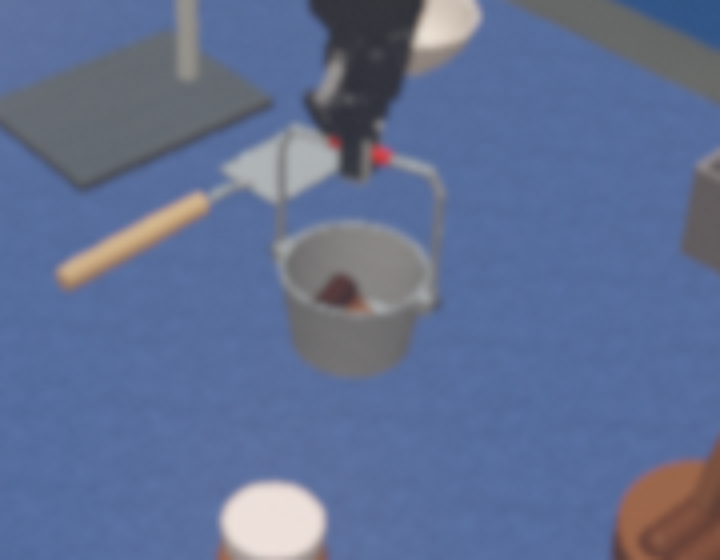

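move_arm([
  [0, 0, 0, 0, 0, 0, 255],
  [0, 0, 0, 0, -0.005, 0, 255],
  [0, 0, 0, 0, -0.015, 0, 255],
  [0, 0, 0, 0, -0.03, 0, 255],
  [0, 0, 0, 0, -0.055, 0, 255],
  [0, 0, 0, 0, -0.09, 0, 255],
  [0, 0, 0, 0, -0.13, 0, 255],
  [0, 0, 0, 0, -0.18, 0, 255],
  [0, 0, 0, 0, -0.23, 0, 255],
  [0, 0, 0, 0, -0.265, 0, 255],
  [0, 0, 0, 0, -0.285, 0, 255],
  [0, 0, 0, 0, -0.295, 0, 255],
  [0, 0, 0, 0, -0.3, 0, 255],
  [0, 0, 0, 0, -0.3, 0, 255],
  [0, 0, 0, 0, -0.3, 0, 255],
  [0, 0, 0, 0, -0.3, 0, 255],
])

```text
time_s: 8.0
tool_pos: [596.8, -174.1, 234.1]
eef_rot: [[0.943, -0.001, -0.333], [0.333, 0.0, 0.943], [-0.001, -1.0, 0.001]]
wrist_force: [0.7, 0.0, -3.0]
width: 0.093
```

```bash
python3 - <<'E'
from h import *
im,d,K,dist,M=cam('wrist','wrist8.png');W=cloud(d,K,dist,M)
print(rim(W,597,-173,154))
im,d,K,dist,M=cam('side','side8.png')
cv2.imwrite('pics/side8c.png',cv2.resize(cv2.imread('pics/side8.png')[120:300,200:400],None,fx=3.5,fy=3.5))
o=bot.get_obs();print(o['tool_pos'],o['eef_rot'],o['time_s'],o['wrist_force'],o['wrist_torque'],o['width'])
E
```

```text
(2113, array([ 597.30097616, -173.64086465,   49.3390344 ]), array([-1.78520240e-02,  1.62979174e-02,  1.54116484e+02]))
[ 596.83450206 -174.10137808  234.31492736] [[ 9.43007241e-01 -8.91509622e-04 -3.32771014e-01]
 [ 3.32771341e-01  2.43458004e-04  9.43007516e-01]
 [-7.59684507e-04 -9.99999573e-01  5.26251514e-04]] 8.1 [-0.88270537  0.06149061 -4.05369442] [ 0.03111674  0.00748423 -0.02092561] 0.09168670633464121
```

View pics/wrist8.png

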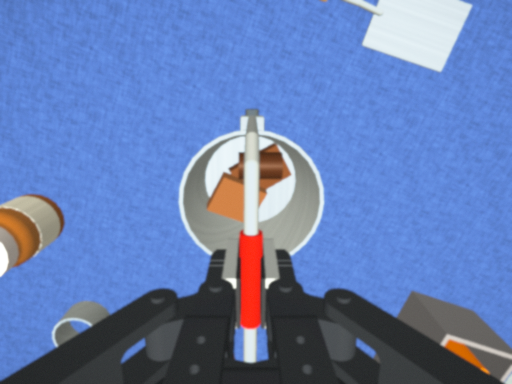

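View pics/side8c.png

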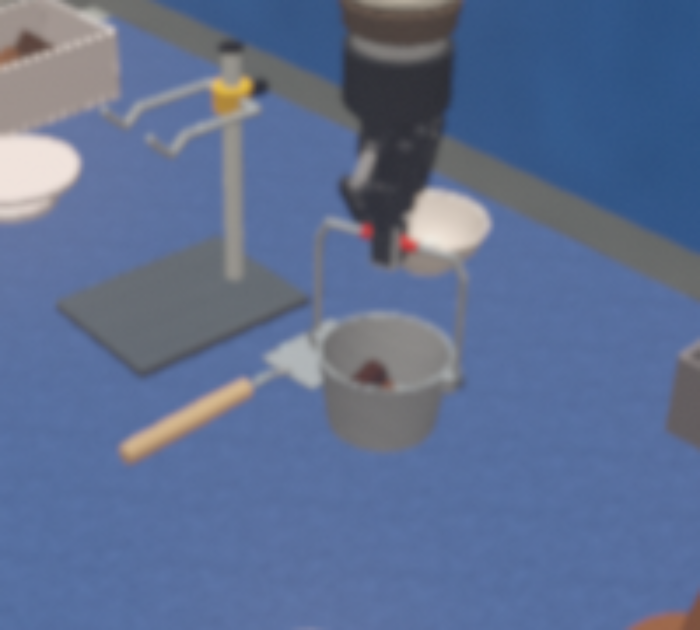

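move_arm([
  [0, 0.002, 0, 0.002, 0, 0.012, 255],
  [0, 0.006, 0, 0.006, 0, 0.035, 255],
  [0, 0.01, 0, 0.01, 0, 0.07, 255],
  [0, 0.014, 0, 0.015, 0, 0.115, 255],
  [0, 0.02, 0, 0.022, 0, 0.165, 255],
  [0, 0.026, 0, 0.03, 0, 0.22, 255],
  [0, 0.032, 0, 0.037, 0, 0.275, 255],
  [0, 0.038, 0, 0.045, 0, 0.33, 255],
  [0, 0.044, 0, 0.052, 0, 0.385, 255],
  [0, 0.05, 0, 0.06, 0, 0.435, 255],
  [0, 0.054, 0, 0.066, 0, 0.48, 255],
  [0, 0.057, 0, 0.071, 0, 0.52, 255],
  [0, 0.059, 0, 0.075, 0, 0.548, 255],
  [0, 0.06, 0, 0.078, 0, 0.565, 255],
  [0, 0.06, 0, 0.078, 0, 0.57, 255],
  [0, 0.06, 0, 0.078, 0, 0.57, 255],
])

```text
time_s: 9.43
tool_pos: [562.1, -4.9, 234.9]
eef_rot: [[0.989, 0.0, -0.151], [0.151, -0.0, 0.989], [0.0, -1.0, -0.0]]
wrist_force: [-0.1, -0.8, -3.5]
width: 0.091
```

```bash
cat >> h.py <<'E'
def goto(x,y,z,yaw):
    "print tool-axis units to reach target TCP, from measured pose"
    o=bot.get_obs();R=np.array(o['eef_rot']);p=o['tool_pos']
    d=R.T@(np.array([x,y,z])-p)/300
    from scipy.spatial.transform import Rotation as Ro
    c,s=np.cos(np.radians(yaw)),np.sin(np.radians(yaw))
    Rt=np.array([[c,0,-s],[s,0,c],[0,-1,0]])
    rv=Ro.from_matrix(R.T@Rt).as_rotvec()/np.pi
    print('t',o['time_s'],'pos',p.round(1),'F',o['wrist_force'].round(2),'w',round(o['width'],3)); print('turn',rv.round(4),'shift',d.round(4))
E
python3 - <<'E'
from h import *
goto(526.8,165.2,218,-2.7)
E
```

```text
t 9.4333 pos [562.1  -4.9 234.9] F [-0.14 -0.79 -3.46] w 0.091
turn [0.     0.0632 0.    ] shift [-0.031   0.0564  0.5784]
```

move_arm([
  [0, 0.002, 0, -0.001, 0.001, 0.012, 255],
  [0, 0.006, 0, -0.003, 0.003, 0.035, 255],
  [0, 0.01, 0, -0.005, 0.006, 0.07, 255],
  [0, 0.014, 0, -0.007, 0.01, 0.115, 255],
  [0, 0.02, 0, -0.01, 0.016, 0.165, 255],
  [0, 0.026, 0, -0.013, 0.022, 0.22, 255],
  [0, 0.032, 0, -0.016, 0.028, 0.275, 255],
  [0, 0.038, 0, -0.019, 0.034, 0.33, 255],
  [0, 0.044, 0, -0.022, 0.04, 0.385, 255],
  [0, 0.05, 0, -0.025, 0.045, 0.435, 255],
  [0, 0.055, 0, -0.027, 0.049, 0.48, 255],
  [0, 0.059, 0, -0.029, 0.052, 0.52, 255],
  [0, 0.061, 0, -0.03, 0.055, 0.552, 255],
  [0, 0.063, 0, -0.031, 0.056, 0.57, 255],
  [0, 0.063, 0, -0.031, 0.056, 0.578, 255],
  [0, 0.063, 0, -0.031, 0.056, 0.578, 255],
  [0, 0.063, 0, -0.031, 0.056, 0.578, 255],
  [0, 0.063, 0, -0.031, 0.056, 0.578, 255],
])

```text
time_s: 10.93
tool_pos: [527.1, 164.4, 218.1]
eef_rot: [[0.999, 0.0, 0.048], [-0.048, -0.0, 0.999], [0.0, -1.0, -0.0]]
wrist_force: [-0.4, 0.9, -3.6]
width: 0.089
```

```bash
python3 - <<'E'
from h import *
goto(631.7,160.3,218,-2.7)
im,d,K,dist,M=cam('wrist','wrist9.png');W=cloud(d,K,dist,M)
print(rim(W,527,165,138))
m=(W[...,2]>192)&(W[...,2]<225)&(W[...,0]<735)&(W[...,0]>590)&(abs(W[...,1]-160)<60);P=W[m]
for s in (P[P[:,1]<145],P[P[:,1]>175]):
    if len(s): print(len(s),[(x,np.median(s[(s[:,0]>=x)&(s[:,0]<x+4)][:,1:],0).round(1).tolist()) for x in range(604,716,8) if ((s[:,0]>=x)&(s[:,0]<x+4)).any()])
im,d,K,dist,M=cam('scene','scene9.png')
cv2.imwrite('pics/scene9c.png',cv2.resize(cv2.imread('pics/scene9.png')[130:310,220:400],None,fx=3.3,fy=3.3))
im,d,K,dist,M=cam('side','side9.png')
cv2.imwrite('pics/side9c.png',cv2.resize(cv2.imread('pics/side9.png')[80:260,140:320],None,fx=3.3,fy=3.3))
E
```

```text
t 10.9333 pos [527.1 164.4 218.1] F [-0.36  0.87 -3.55] w 0.089
turn [ 0.     -0.0002  0.    ] shift [0.3489 0.0005 0.0029]
(2115, array([527.79522808, 164.54673635,  49.33908598]), array([-9.42614157e-03,  2.07277053e-02,  1.38102961e+02]))
1907 [(604, [127.4, 217.1]), (612, [128.3, 209.6]), (620, [127.7, 202.6]), (628, [126.6, 198.4]), (636, [126.1, 204.5]), (644, [125.9, 210.0]), (652, [125.4, 210.1]), (660, [125.5, 209.9])]
1551 [(604, [197.8, 216.8]), (612, [199.8, 215.6]), (620, [199.1, 206.9]), (628, [198.6, 200.2]), (636, [196.5, 202.2]), (644, [196.8, 208.8]), (652, [199.2, 205.6])]
```

View pics/wrist9.png

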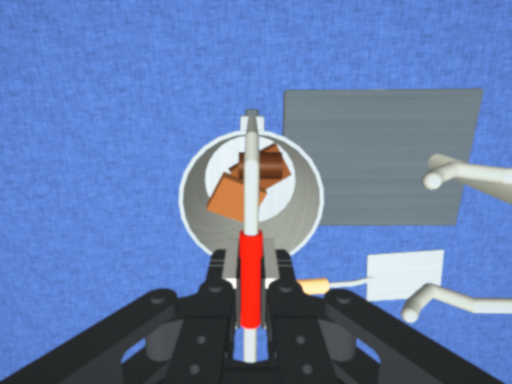

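View pics/scene9c.png

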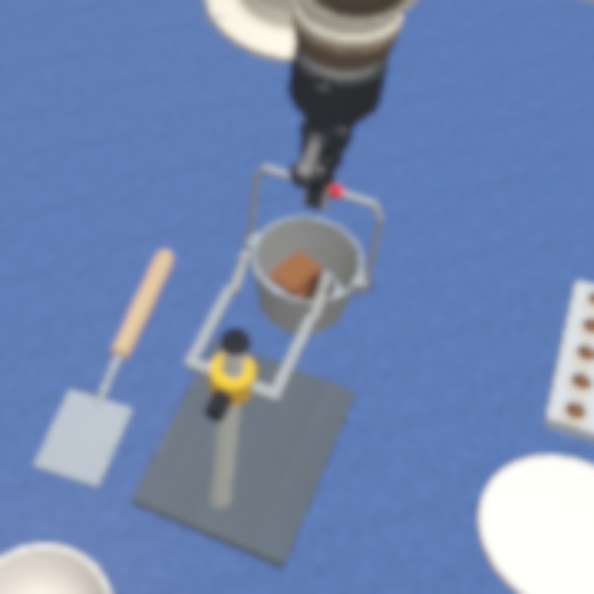

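View pics/side9c.png

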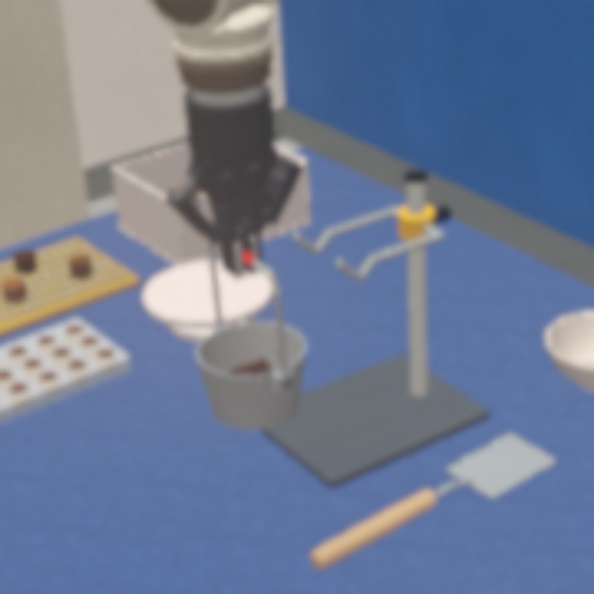

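move_arm([
  [0, 0, 0, 0.005, 0, 0.001, 255],
  [0, 0, 0, 0.015, 0, 0.003, 255],
  [0, 0, 0, 0.035, 0, 0.005, 255],
  [0, 0, 0, 0.06, 0, 0.005, 255],
  [0, 0, 0, 0.09, 0, 0.005, 255],
  [0, 0, 0, 0.12, 0, 0.005, 255],
  [0, 0, 0, 0.15, 0, 0.005, 255],
  [0, 0, 0, 0.18, 0, 0.005, 255],
  [0, 0, 0, 0.21, 0, 0.005, 255],
  [0, 0, 0, 0.24, 0, 0.005, 255],
  [0, 0, 0, 0.27, 0, 0.005, 255],
  [0, 0, 0, 0.3, 0, 0.005, 255],
  [0, 0, 0, 0.32, 0, 0.005, 255],
  [0, 0, 0, 0.335, 0, 0.005, 255],
  [0, 0, 0, 0.345, 0, 0.005, 255],
  [0, 0, 0, 0.347, 0, 0.005, 255],
  [0, 0, 0, 0.347, 0, 0.005, 255],
  [0, 0, 0, 0.347, 0, 0.005, 255],
])

```text
time_s: 12.58
tool_pos: [630.8, 161.6, 218.2]
eef_rot: [[0.999, 0.0, 0.047], [-0.047, 0.0, 0.999], [0.0, -1.0, 0.0]]
wrist_force: [-0.7, -0.7, -2.7]
width: 0.092
```

```bash
python3 - <<'E'
from h import *
goto(631.7,160.6,218,-2.7)
im,d,K,dist,M=cam('wrist','wrist10.png');W=cloud(d,K,dist,M)
print(rim(W,631,161,138))
m=(W[...,2]>188)&(W[...,2]<225)&(W[...,0]<735)&(W[...,0]>590)&(abs(W[...,1]-160)<60);P=W[m]
for s in (P[(P[:,1]<145)&(P[:,1]>115)],P[(P[:,1]>185)&(P[:,1]<210)]):
    if len(s): print(len(s),[(x,np.median(s[(s[:,0]>=x)&(s[:,0]<x+4)][:,1:],0).round(1).tolist()) for x in range(600,716,4) if ((s[:,0]>=x)&(s[:,0]<x+4)).any()])
r=im.astype(int);q=(r[...,0]-np.maximum(r[...,1],r[...,2])>70)&(W[...,2]>200);print('red',W[q].mean(0),W[q].min(0),W[q].max(0))
im,d,K,dist,M=cam('scene','scene10.png')
cv2.imwrite('pics/scene10c.png',cv2.resize(cv2.imread('pics/scene10.png')[130:310,220:400],None,fx=3.3,fy=3.3))
im,d,K,dist,M=cam('side','side10.png')
cv2.imwrite('pics/side10c.png',cv2.resize(cv2.imread('pics/side10.png')[80:260,140:320],None,fx=3.3,fy=3.3))
E
```

```text
t 12.5833 pos [630.8 161.6 218.2] F [-0.72 -0.74 -2.67] w 0.092
turn [-0.  0.  0.] shift [ 0.0031  0.0008 -0.0031]
(2033, array([635.353936  , 161.44582247,  49.32766556]), array([1.92701820e-02, 1.90951771e-02, 1.38206921e+02]))
1407 [(692, [125.2, 207.3]), (696, [124.5, 208.8]), (700, [123.8, 210.0]), (704, [123.2, 210.1]), (708, [123.1, 210.3]), (712, [123.5, 210.8])]
4377 [(604, [197.4, 216.9]), (608, [198.3, 218.2]), (612, [198.2, 216.4]), (616, [198.3, 211.2]), (620, [198.0, 206.9]), (624, [197.6, 203.6]), (628, [197.8, 201.7]), (636, [196.9, 202.3]), (640, [196.9, 205.2]), (644, [196.9, 208.8]), (648, [196.5, 210.5]), (652, [196.4, 210.5]), (656, [196.2, 210.5]), (660, [196.0, 210.5]), (664, [195.6, 210.4]), (668, [195.7, 210.7]), (672, [195.4, 210.4]), (676, [195.1, 210.4]), (680, [195.0, 210.5]), (684, [194.7, 210.5]), (688, [194.7, 210.5]), (692, [194.5, 210.5]), (696, [194.4, 210.5]), (700, [194.1, 210.5]), (704, [193.8, 210.6]), (708, [193.9, 210.5]), (712, [193.6, 210.4])]
red [630.69738469 163.01181574 241.65550767] [625.50127362 136.51207474 222.50488565] [636.35354955 183.14412545 256.26713263]
```

View pics/wrist10.png

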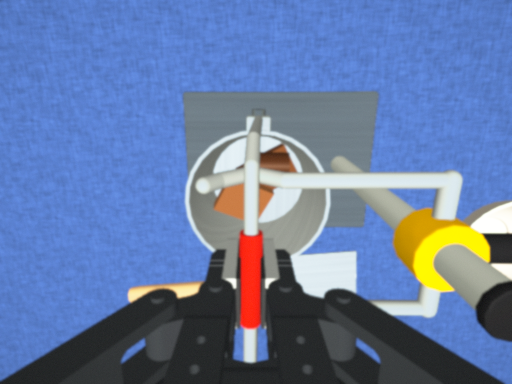

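View pics/scene10c.png

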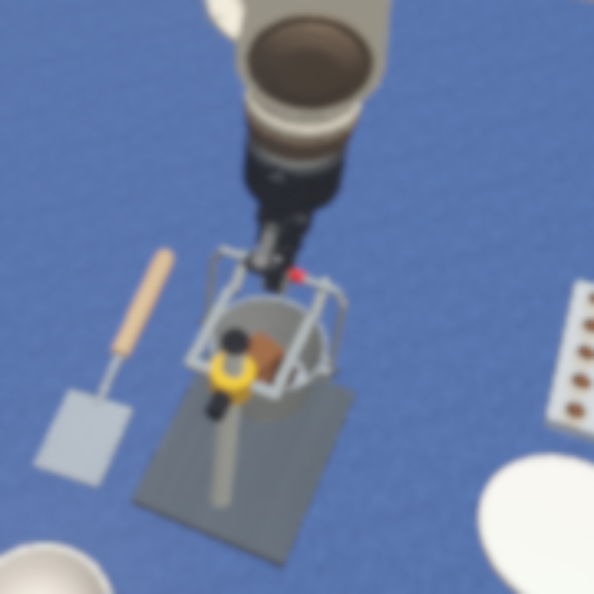

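View pics/side10c.png

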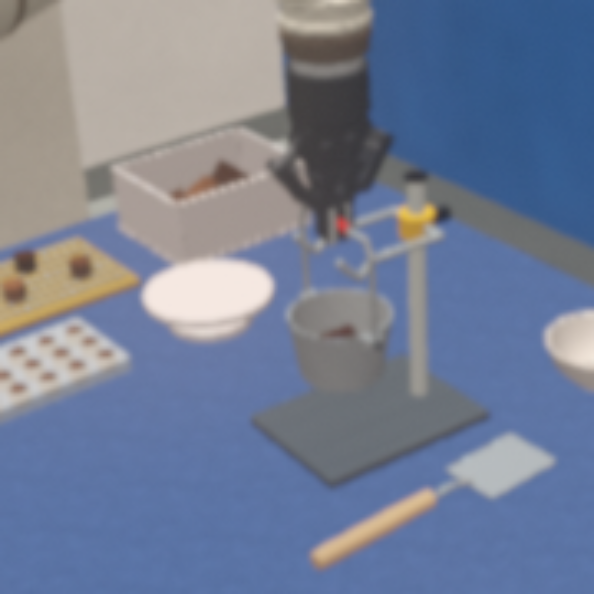

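move_arm([
  [0, 0, 0, 0.001, 0.008, -0.001, 255],
  [0, 0, 0, 0.002, 0.022, -0.002, 255],
  [0, 0, 0, 0.002, 0.04, -0.002, 255],
  [0, 0, 0, 0.002, 0.058, -0.002, 255],
  [0, 0, 0, 0.002, 0.075, -0.002, 255],
  [0, 0, 0, 0.002, 0.085, -0.002, 255],
  [0, 0, 0, 0.002, 0.09, -0.002, 255],
  [0, 0, 0, 0.002, 0.09, -0.002, 255],
  [0, 0, 0, 0.002, 0.09, -0.002, 255],
  [0, 0, 0, 0.002, 0.09, -0.002, 255],
])

```text
time_s: 13.57
tool_pos: [631.6, 160.9, 191.4]
eef_rot: [[0.999, 0.0, 0.047], [-0.047, 0.0, 0.999], [0.0, -1.0, 0.0]]
wrist_force: [-1.2, -0.3, -2.7]
width: 0.097
```

move_arm([
  [0, 0, 0, 0, 0.002, 0, 255],
  [0, 0, 0, 0, 0.004, 0, 255],
  [0, 0, 0, 0, 0.006, 0, 255],
  [0, 0, 0, 0, 0.007, 0, 255],
  [0, 0, 0, 0, 0.007, 0, 255],
])

```text
time_s: 13.98
tool_pos: [631.6, 160.9, 188.9]
eef_rot: [[0.999, -0.0, 0.047], [-0.047, 0.0, 0.999], [-0.0, -1.0, -0.0]]
wrist_force: [-0.3, 0.1, -2.7]
width: 0.096
```

```bash
python3 - <<'E'
from h import *
o=bot.get_obs();f=[]
goto(631.5,161,184,-2.7)
for i in range(6):
    vision.camera('wrist'); f.append(bot.get_obs()['wrist_force'])
print(np.mean(f,0),np.std(f,0))
E
```

```text
t 13.9833 pos [631.6 160.9 188.9] F [-0.3   0.11 -2.67] w 0.096
turn [ 0. -0. -0.] shift [-0.0002  0.0163  0.0003]
[-0.42014961  0.28488255 -3.53480408] [0.3902764  0.27915965 0.43863516]
```

move_arm([
  [0, 0, 0, 0, 0.003, 0, 255],
  [0, 0, 0, 0, 0.006, 0, 255],
  [0, 0, 0, 0, 0.008, 0, 255],
  [0, 0, 0, 0, 0.008, 0, 255],
  [0, 0, 0, 0, 0.008, 0, 255],
])

```text
time_s: 14.7
tool_pos: [631.5, 160.9, 186.5]
eef_rot: [[0.999, -0.0, 0.047], [-0.047, -0.0, 0.999], [-0.0, -1.0, -0.0]]
wrist_force: [-0.2, 1.1, -3.6]
width: 0.092
```

```bash
cat > ff.py <<'E'
from h import *
f=[]
for i in range(5):
    vision.camera('side'); f.append(bot.get_obs()['wrist_force'])
o=bot.get_obs();print(o['time_s'],o['tool_pos'].round(2),np.mean(f,0).round(2),o['wrist_torque'].round(2))
E
python3 ff.py
```

```text
14.95 [631.58 160.9  186.64] [ 0.07  0.11 -2.85] [-0.07 -0.02  0.06]
```

move_arm([
  [0, 0, 0, 0, 0.003, 0, 255],
  [0, 0, 0, 0, 0.003, 0, 255],
])

```text
time_s: 15.12
tool_pos: [631.5, 160.9, 185.5]
eef_rot: [[0.999, -0.0, 0.047], [-0.047, -0.0, 0.999], [-0.0, -1.0, -0.0]]
wrist_force: [0.7, 0.7, -3.9]
width: 0.095
```

```bash
python3 ff.py
```

```text
15.3667 [631.56 160.9  185.71] [-0.21  0.65 -3.22] [ 0.   -0.06 -0.03]
```

move_arm([
  [0, 0, 0, 0, 0.003, 0, 255],
  [0, 0, 0, 0, 0.003, 0, 255],
])

```text
time_s: 15.53
tool_pos: [631.5, 160.9, 184.6]
eef_rot: [[0.999, -0.0, 0.047], [-0.047, -0.0, 0.999], [-0.0, -1.0, -0.0]]
wrist_force: [-0.5, 0.0, -3.0]
width: 0.099
```

```bash
python3 ff.py
```

```text
15.7833 [631.56 160.89 184.8 ] [-0.01  0.1  -3.35] [-0.03 -0.01 -0.01]
```

move_arm([
  [0, 0, 0, 0, 0.002, 0, 255],
  [0, 0, 0, 0, 0.002, 0, 255],
])

```text
time_s: 15.95
tool_pos: [631.5, 160.9, 184.1]
eef_rot: [[0.999, -0.0, 0.047], [-0.047, 0.0, 0.999], [-0.0, -1.0, -0.0]]
wrist_force: [-0.1, 0.3, -3.5]
width: 0.093
```

```bash
python3 ff.py
```

```text
16.2 [631.58 160.91 184.23] [ 0.03 -0.09 -3.3 ] [0.03 0.03 0.02]
```

move_arm([
  [0, 0, 0, 0, 0.002, 0, 255],
  [0, 0, 0, 0, 0.002, 0, 255],
])

```text
time_s: 16.37
tool_pos: [631.6, 160.9, 183.5]
eef_rot: [[0.999, -0.0, 0.047], [-0.047, -0.0, 0.999], [-0.0, -1.0, -0.0]]
wrist_force: [-0.1, 0.5, -4.1]
width: 0.094
```

```bash
python3 ff.py
```

```text
16.6167 [631.55 160.9  183.58] [-0.54  0.09 -3.23] [-0.02 -0.01  0.03]
```

move_arm([
  [0, 0, 0, 0, 0.002, 0, 255],
  [0, 0, 0, 0, 0.002, 0, 255],
])

```text
time_s: 16.78
tool_pos: [631.7, 160.9, 183.2]
eef_rot: [[0.999, 0.0, 0.047], [-0.047, 0.0, 0.999], [0.0, -1.0, 0.0]]
wrist_force: [0.0, -0.1, -2.0]
width: 0.093
```

```bash
python3 ff.py
```

```text
17.0333 [631.61 160.89 183.17] [ 0.19  0.4  -1.54] [-0.01 -0.02  0.08]
```

move_arm([
  [0, 0, 0, 0, 0.0015, 0, 255],
  [0, 0, 0, 0, 0.0015, 0, 255],
])

```text
time_s: 17.2
tool_pos: [631.7, 160.9, 183.1]
eef_rot: [[0.999, 0.001, 0.047], [-0.047, 0.0, 0.999], [0.001, -1.0, 0.0]]
wrist_force: [-0.1, -0.6, 0.4]
width: 0.094
```

```bash
python3 ff.py
```

```text
17.45 [631.68 160.91 182.96] [-0.45 -0.3   3.35] [-0.03  0.15  0.01]
```

move_arm([
  [0, 0, 0, 0, -0.001, 0, 255],
  [0, 0, 0, 0, -0.001, 0, 255],
])

```text
time_s: 17.62
tool_pos: [631.6, 160.9, 183.0]
eef_rot: [[0.999, 0.0, 0.047], [-0.047, 0.0, 0.999], [0.0, -1.0, 0.0]]
wrist_force: [0.1, -0.5, 3.2]
width: 0.093
```

```bash
python3 ff.py; python3 - <<'E'
from h import *
im,d,K,dist,M=cam('wrist','wrist11.png');W=cloud(d,K,dist,M);print(rim(W,632,161,104))
im,d,K,dist,M=cam('side','side11.png')
cv2.imwrite('pics/side11c.png',cv2.resize(cv2.imread('pics/side11.png')[80:260,140:320],None,fx=3.3,fy=3.3))
E
```

```text
17.8667 [631.61 160.89 182.94] [-0.05 -0.13  3.35] [-0.02 -0.01  0.  ]
(1721, array([632.66161842, 161.05203384,  49.49948423]), array([-8.26822758e-03,  1.63419348e-02,  1.03368244e+02]))
```

View pics/wrist11.png

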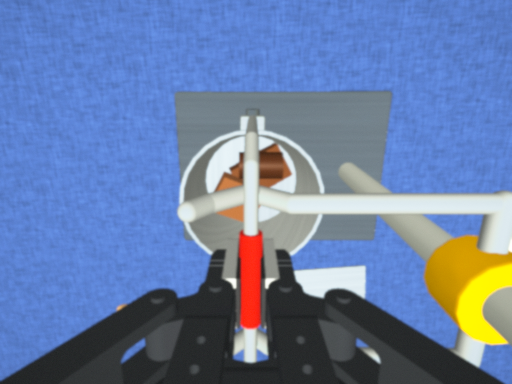

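View pics/side11c.png

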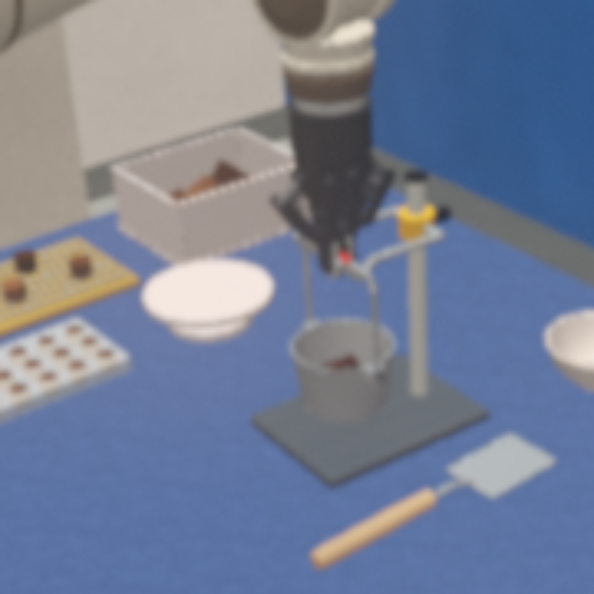

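move_arm([
  [0, 0, 0, 0, -0.001, 0, 255],
  [0, 0, 0, 0, -0.001, 0, 255],
  [0, 0, 0, 0, -0.001, 0, 240],
  [0, 0, 0, 0, -0.001, 0, 232],
  [0, 0, 0, 0, -0.001, 0, 226],
  [0, 0, 0, 0, -0.001, 0, 220],
  [0, 0, 0, 0, -0.001, 0, 210],
  [0, 0, 0, 0, -0.001, 0, 200],
  [0, 0, 0, 0, -0.001, 0, 180],
  [0, 0, 0, 0, -0.001, 0, 160],
  [0, 0, 0, 0, -0.001, 0, 160],
])

```text
time_s: 18.88
tool_pos: [631.5, 160.9, 183.1]
eef_rot: [[0.999, -0.0, 0.047], [-0.047, -0.0, 0.999], [-0.0, -1.0, -0.0]]
wrist_force: [-0.2, 0.2, 0.1]
width: 0.377
```

```bash
python3 ff.py; python3 - <<'E'
from h import *
im,d,K,dist,M=cam('wrist','wrist12.png');W=cloud(d,K,dist,M);print(rim(W,632,161,104))
print(bot.get_obs()['width'])
E
```

```text
19.1333 [631.57 160.89 183.14] [0.12 0.06 0.19] [ 0.03 -0.02  0.01]
(1815, array([632.43186454, 160.75851894,  49.51766474]), array([-9.20227837e-03,  1.25105025e-02,  1.03265910e+02]))
0.3708447422812879
```

View pics/wrist12.png

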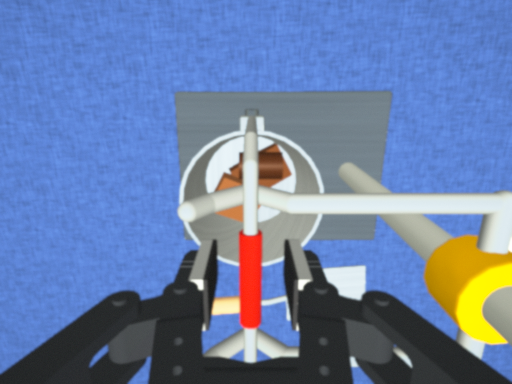

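move_arm([
  [0, 0, 0, 0, -0.01, 0, 160],
  [0, 0, 0, 0, -0.03, 0, 160],
  [0, 0, 0, 0, -0.06, 0, 160],
  [0, 0, 0, 0, -0.1, 0, 160],
  [0, 0, 0, 0, -0.15, 0, 160],
  [0, 0, 0, 0, -0.2, 0, 160],
  [0, 0, 0, 0, -0.26, 0, 160],
  [0, 0, 0, 0, -0.32, 0, 160],
  [0, 0, 0, 0, -0.36, 0, 160],
  [0, 0, 0, 0, -0.38, 0, 160],
  [0, 0, 0, 0, -0.38, 0, 160],
  [0, 0, 0, 0, -0.38, 0, 160],
  [0, 0, 0, 0, -0.38, 0, 160],
  [0, 0, 0, 0, -0.38, 0, 160],
])

```text
time_s: 20.35
tool_pos: [631.4, 160.9, 296.1]
eef_rot: [[0.999, -0.001, 0.047], [-0.047, -0.0, 0.999], [-0.001, -1.0, -0.0]]
wrist_force: [-0.8, 0.7, -0.0]
width: 0.374
```

```bash
python3 ff.py; python3 - <<'E'
from h import *
for k in range(2):
    im,d,K,dist,M=cam('wrist','wrist13.png');W=cloud(d,K,dist,M);print(rim(W,632,161,104))
    r=im.astype(int);q=(r[...,0]-np.maximum(r[...,1],r[...,2])>70)&(W[...,2]>190)&(abs(W[...,0]-632)<15);print('red',W[q].mean(0))
im,d,K,dist,M=cam('side','side13.png')
cv2.imwrite('pics/side13c.png',cv2.resize(cv2.imread('pics/side13.png')[80:260,140:320],None,fx=3.3,fy=3.3))
E
```

```text
20.6 [631.46 160.84 296.87] [ 0.12 -0.26  0.35] [ 0.03  0.04 -0.05]
(1061, array([632.60682561, 160.6369648 ,  49.6194532 ]), array([-8.64138568e-03,  1.00147735e-02,  1.03322255e+02]))
red [631.46682191 161.20621789 206.1847073 ]
(1066, array([632.62692308, 160.69654412,  49.61965505]), array([-8.23798392e-03,  1.04707726e-02,  1.03326563e+02]))
red [631.52658571 161.21906154 206.17831362]
```

View pics/wrist13.png

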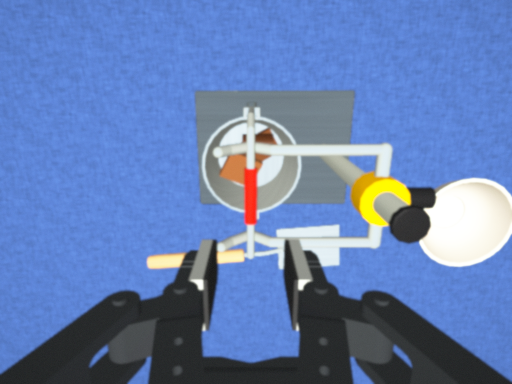

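View pics/side13c.png

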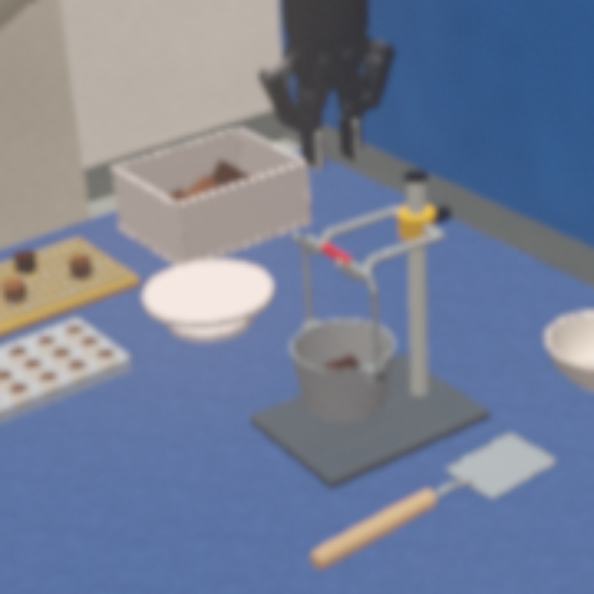

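The pail hangs still with its wire in both notches (the red grip sits around pixel (250,195) in the wrist view), and the gripper is clear above it.

```bash
python3 -c "
from workcell import job
print(job.sign_off())"
```

```text
the job is handed in; nothing more can be done
None
```

The pail is hanging by its bail wire in both notches, released, and I handed the job in at about 21 s of the 72 s allowed.

- **Bail:** I pinched the red grip and swung the bail upright while the pail stayed on the table. Partway up the swing I saw about 8 N of compression on the bail. I eased it off and went on, and the pail slid about 6 mm towards the robot during the swing.
- **Carry and seating:** I carried the pail in from the stand's -x side and lowered it in steps of 1 mm or less until the prongs took the weight. The seat came at a grip height of about 201 mm. The most I pressed was about 3.4 N on top of the pail's weight of roughly 3.4 N, an estimated 7 N on the hanger.
- **Release:** I opened the fingers only after the prongs were carrying the pail, then withdrew about 114 mm straight up.

The last checks, all from the wrist camera and the wrist force reading, were:

- **Position:** the grip was at (631.5, 161.2). That is within about 1 mm of the notch position measured earlier (631.7, 160.3). A later look put the middle between the prongs about 2 mm higher in y; both are well inside the 13 mm limit.
- **Level and rest:** the rim was level to about 0.01 rad. It held still to within 0.1 mm between two pictures taken 0.05 s apart.
- **Hands off:** the wrist force was about zero, and the pail's underside was about 38 mm above the table.

I did not measure the bystanders again at the end. The ones in the last views looked undisturbed, and the arm did not pass close to any of them.

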